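# Free the jammed tube carrier from the cooling box

### The arm

A 6-joint arm with a two-finger parallel gripper is mounted at the origin on the work surface. World frame = base frame: x ahead of the robot, y to its left, z up, the work surface at z = 0. Lengths are in m, angles in rad, forces in N, time in s.
With the tool pointing down it reaches from about 0.325 to 0.775 m from the base axis. Payload 5.5 kg.
Tool frame: the origin (TCP) lies between the finger pads; the fingertips stand 8 mm ahead of it and the grasp point (between the pads) lies 11 mm behind it (tcp_to_tips is the distance from the TCP to the fingertips, in m); z points along the fingers, y is the direction in which the jaws open and shut (so a half turn about z gives the same grasp; the last joint's range is limited). The gripper opens to 88 mm and grips with 3 to 60 N. Pads are 20 mm wide; open, the fingers measure 115 mm over their backs; the gripper's body (75 mm by 178 mm) begins 61 mm behind the grasp point.
Start: joints at [1.136, 0.091, 1.231, -0, 1.82, -0.057], TCP at [0.221, 0.558, 0.207] pointing down, gripper open.
Joint ranges: [-2.87, 2.87], [-0.86, 2.18], [0.17, 2.46], [-1.51, 4.65], [0.06, 2.69], [-2.65, 2.65]. Speed limits (rad/s): [2.57, 2.57, 3.01, 3.14, 3.14, 3.14].

### API

Orientations are given as a unit quaternion [w, x, y, z].
In Python, from bench import * gives the robot as it stands. Calls block until the motion is done:
- move_to(position, orientation): joint-space move of the TCP to a pose.
- move_l(position, speed=0.15, orientation=None): straight line of the TCP; orientation=None keeps the orientation; speed is the mean speed in m/s.
- movej(angles): joint-space move.
- gripper_open() and close(): open the fingers fully, or close them until they stop; the grip force is fixed at half the most.
- hold(seconds).
- inverse_kinematics(position, orientation): joint angles nearest the present ones, or None.
- state(): the state.
- get_image(name): name is "scene" or "top" or "wrist"; returns a dict with "frame" (480x640x3 uint8, blue, green, red), "depth" (480x640 float32, m along the optical axis (not along the pixel's ray), 0 where there is no reading), "camera_matrix" (3x3 intrinsics, pixels), "k1" (the pictures are not rectified: a ray, as slopes to the right and down, at radius r is drawn at 1 + k1 r^2 times it, then the intrinsics apply), "view" (4x4, takes a point from world to camera coordinates). Camera axes: x right, y up, looking along -z (the intrinsics and any distortion apply to the point x, -y, -z); pixel columns grow to the right and rows downward; lengths in m; the calibration is good to about 2 mm. A picture is of the moment at which its call begins.
A pose or a line that the arm cannot do raises IKError and nothing moves.
- job_done(): hands the job in, once; it reports no verdict.
The state is a dict: "time": time; "joint_pos": joint angles; "dq": joint speeds; "joint_torque": joint torques, N m; "ee_pos": TCP position; "ee_rot": TCP orientation; "ft_force": force on the tool from outside, world axes, zero at the start; "moment": the same for the moment, N m; "finger_gap": finger opening in m.
Only numpy, scipy, OpenCV 4.12 (cv2) and the standard library are available. Lean on these libraries where they do the work, as an engineer would, in place of code of your own. Each camera call takes 0.05 s, during which the arm holds its last target. There are 200 camera calls.

### The job

The wooden tube carrier has tipped over the bar in the grey cooling box and jammed slantwise with its corners under the box's two lips. First set the box's hold-down rod to its middle click and let go of it; then turn the carrier level down inside the box so that its corners come free, lift it out level, and set it gently down, square and flat, inside the low wooden frame. Leave the rod at its middle click and do not knock or shift the other things on the bench.

Things in the scene. Friction and masses are not known exactly. Their poses are not given: they have to be found in the camera images.
- box_bar (a point): Middle of the axis of the round bar (16 mm thick, along the box's y) that lies on the inner floor across the middle of the grey steel cooling box; 11 mm above the table. Axes are the box's: z up, +x the side with the rod (away from the robot at yaw 0). Box fixed, open top, inside 132 mm (x) by 96 mm (y), walls 4 mm, inner floor 3 mm above the table.
- box_mouth (a point): Middle of the cooling box's mouth, straight above the bar, at rim height, 102 mm above the table; axes the box's. The two end walls (-x and +x) each have a lip pointing 7 mm inwards, 6 mm thick, underside 96 mm above the table, so the mouth is 118 mm (x) by 96 mm (y). The level carrier has 5 mm to spare at each lip; slanted as it starts it cannot pass.
- hold_rod (a joint): Hold-down rod sliding along the box's y outside its +x wall, in metres: clicks at 0 (start), 0.020 (middle) and 0.040, stops 3 mm beyond; grows to the box's +y. Detent up to 6 N; let go within 8 mm of a click it snaps there. Its two flat fingers reach 13 mm over the mouth 104-109 mm above the table: at an outer click one lies over the carrier's edge, at the middle both are clear.
- rod_knob (a point): Middle of the grip of the rod's knob: an upright dark steel cylinder 18 mm in diameter, from 98 to 132 mm above the table, this point 115 mm above it; at box x = +78 mm and y = +86 mm plus the rod's value. Axes are the box's.
- carrier_center (a point): Centre, half-way up, of the loose wooden tube carrier (0.33-0.55 kg), 78.5 mm above its underside; z up its handle, x along its length. Base 108 mm (x) by 84 mm (y); end plates at +-x 70 mm high. Starts slanted 25 degrees: low end (-x) on the box's floor at its -x wall, underside on the bar, top leaning to the box's -x; yaw as the box's within 3 degrees. Level on the bar it is 7 mm below the lips.
- carrier_handle (a point): Where to grasp the carrier: middle of the upper part of its handle board, 140 mm above the underside (61.5 mm up the carrier's z from its centre), axes the carrier's. The board is 14 mm thick (x) and 60 mm wide (y), stands in the middle of the carrier and ends 17 mm above this point; while slanted, its part from 40 mm below this point upwards is above the box's rim.
- frame_center (a point): Middle of the inner floor of the low dark wooden locating frame, fixed to the table, where the carrier is to stand: 8 mm above the table; z up, inside 120 mm (x) by 96 mm (y), walls 6 mm thick whose top is 10 mm above this floor. The carrier goes in with its length along the frame's x, either way round.
- amber_jar: Bystander: amber jar, 48 mm diameter, 110 mm high, beside the box on its -y side; origin under its centre.
- beaker: Bystander: glass beaker, 54 mm diameter, 70 mm high, beside the frame on its +y side; origin under its centre.
- flask: Bystander: conical glass flask, 72 mm diameter, 105 mm high; origin under its centre.
- bottle: Bystander: white bottle, 60 mm diameter, 170 mm high; origin under its centre.
- former: Bystander: steel former with wooden handle standing upright, 40 mm diameter, 100 mm high; origin under its centre.
- brush: Bystander: brush lying on the bench near the robot; origin on its underside.
- mug: Bystander: white mug, 72 mm diameter, 85 mm high; origin under its centre.
There are look-alikes about, which are no part of the job. What is shaped like the part that bears carrier_center but blue or green is not meant.

How it is judged:
By the outcome, as a careful person would: the job done as asked, in the order asked, and still so for the second after the job is handed in, with the robot touching nothing.
It also fails if it takes over 56 s, if anything falls off the work surface, if the arm or the gripper's body presses on something with over 40 N, if the wrist force passes 120 N, or if a joint passes its speed limit or range.

## Working session

There is one attempt and no reset: what is moved stays moved. The work goes in short steps, each a Python script; the robot and the scene stay as the last script left them, time stands still between calls to the robot, and variables do not carry over. Pictures are saved under pics/ and viewed, about 8 in all and at most 12, crops included, and the job is handed in when it is done.

```bash
mkdir -p pics; ls; cat > h.py <<'E'
from bench import *
import numpy as np, cv2
from scipy.spatial.transform import Rotation as R
def snap(n,save=None):
    d=get_image(n)
    if save:
        cv2.imwrite(f'pics/{save}.png',d['frame']); np.savez(f'pics/{save}.npz',**{k:np.asarray(v) for k,v in d.items()})
    return d
def load(s): return dict(np.load(f'pics/{s}.npz'))
def cloud(d):
    h,w=d['depth'].shape; u,v=np.meshgrid(np.arange(w),np.arange(h))
    return pts(d,u.ravel(),v.ravel()).reshape(h,w,3)
def pts(d,u,v,z=None):
    """pixels->world; by depth, or on plane height z"""
    K=np.array(d['camera_matrix']); k=float(d['k1']); u=np.atleast_1d(u).astype(float); v=np.atleast_1d(v).astype(float)
    p=cv2.undistortPoints(np.stack([u,v],-1).reshape(-1,1,2),K,np.array([k,0,0,0.]),).reshape(-1,2)
    ray=np.c_[p[:,0],-p[:,1],-np.ones(len(p))]
    T=np.linalg.inv(np.array(d['view'])); 
    if z is None:
        dep=np.array(d['depth'])[v.round().astype(int),u.round().astype(int)]
        q=ray*dep[:,None]; w=q@T[:3,:3].T+T[:3,3]; w[dep==0]=np.nan; return w
    rw=ray@T[:3,:3].T; s=(z-T[2,3])/rw[:,2]; return T[:3,3]+rw*s[:,None]
def quat(Rm): 
    q=R.from_matrix(Rm).as_quat(); return [q[3],q[0],q[1],q[2]]
E
python3 - <<'E'
from h import *
for n in('scene','top'):
    d=snap(n,n+'0'); print(n,np.linalg.inv(d['view']).round(3),d['camera_matrix'],d['k1'])
a=[cv2.imread(f'pics/{n}0.png') for n in('scene','top')]
print(state())
E
```

```text
pics
scene [[-0.23  -0.763  0.604  1.314]
 [ 0.973 -0.188  0.134  0.286]
 [ 0.012  0.619  0.785  1.122]
 [ 0.     0.     0.     1.   ]] [[599.6941905    0.         323.15534397]
 [  0.         599.6941905  240.74642184]
 [  0.           0.           1.        ]] -0.11985990914949449
top [[ 0.013  0.989 -0.147  0.343]
 [-1.     0.013  0.     0.119]
 [ 0.002  0.147  0.989  1.55 ]
 [ 0.     0.     0.     1.   ]] [[539.65213233   0.         312.80931332]
 [  0.         539.65213233 242.37362565]
 [  0.           0.           1.        ]] -0.05620431755790852
{'time': 0.1, 'joint_pos': array([ 1.13627202e+00,  9.18134731e-02,  1.23172099e+00,  3.40490563e-05,
        1.81976162e+00, -5.67210050e-02]), 'dq': array([ 0.0002594 , -0.00142942, -0.0031905 , -0.0004768 , -0.00123488,
        0.00072953]), 'joint_torque': array([ 2.32516089e-03, -4.47853267e+01, -4.07574534e+01,  6.99518435e-02,
        2.83816882e-02, -1.43475345e-04]), 'ee_pos': array([0.22121833, 0.55744506, 0.20602716]), 'ee_rot': array([-2.23111831e-04,  1.87776025e-01,  9.82211504e-01, -8.22141400e-04]), 'ft_force': array([ 0.18988946, -0.20600465, -0.06862873]), 'moment': array([ 0.03208036,  0.03100798, -0.07656053]), 'finger_gap': 0.08765734086525036}
```

View pics/top0.png

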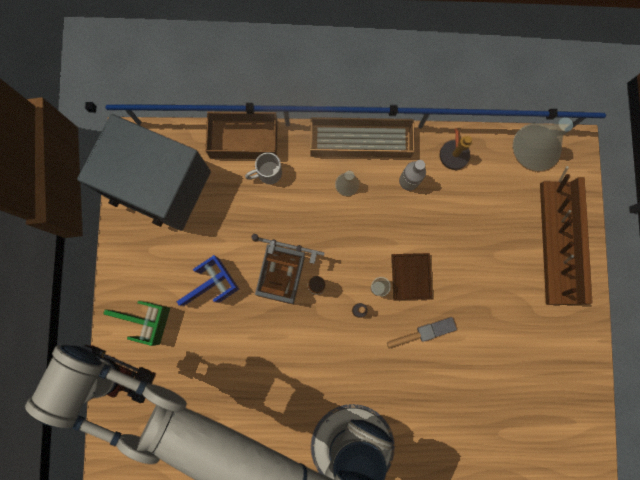

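View pics/scene0.png

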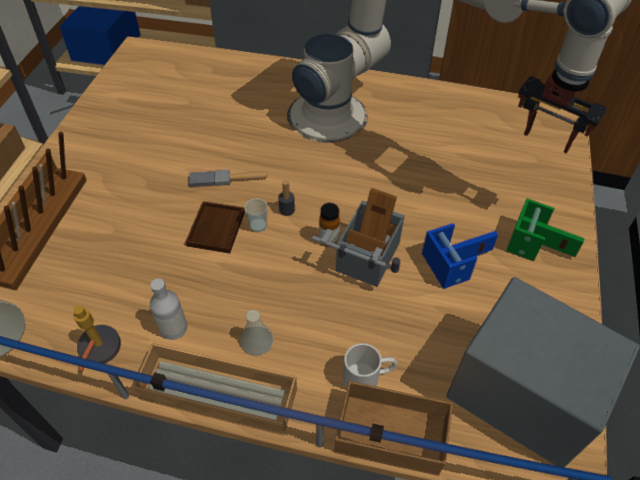

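The top view shows the box at about (281,273), the knob at (255,238), the frame at (411,277), the jar at (317,285), the beaker at (381,288) and the former at (360,311). Next I'll enlarge both views.

```bash
python3 - <<'E'
from h import *
a=cv2.imread('pics/top0.png')[225:325,240:440]; b=cv2.imread('pics/scene0.png')[170:290,180:420]
a=cv2.resize(a,(800,400),interpolation=cv2.INTER_CUBIC)
cv2.imwrite('pics/c1.png',a); cv2.imwrite('pics/c2.png',cv2.resize(b,(800,400),interpolation=cv2.INTER_CUBIC))
d=load('top0'); C=cloud(d)
for n,u,v in [('frame',411,277),('knob',255,238),('jar',317,285),('beaker',381,288),('former',360,311),('table',340,260)]: print(n,pts(d,u,v))
# box rim points and frame by height
reg=C[225:325,240:440]
for lo,hi,s in((.092,.108,'rim'),(.11,.2,'high')):
    m=(reg[...,2]>lo)&(reg[...,2]<hi); q=reg[m]; print(s,len(q),q.min(0),q.max(0))
E
```

```text
frame [[ 0.47535116 -0.16366383  0.01303793]]
knob [[0.56413298 0.27277714 0.12911181]]
jar [[0.44234121 0.1057785  0.11144434]]
beaker [[ 0.44309583 -0.07791372  0.00999206]]
former [[ 0.37525658 -0.01037689  0.09579772]]
table [[5.23113366e-01 3.91711000e-02 3.43606995e-04]]
rim 876 [ 0.37249985 -0.02061651  0.09218538] [0.56826087 0.27766202 0.10799879]
high 639 [0.41167765 0.08712696 0.11000656] [0.57519176 0.28377477 0.17734621]
```

View pics/c1.png

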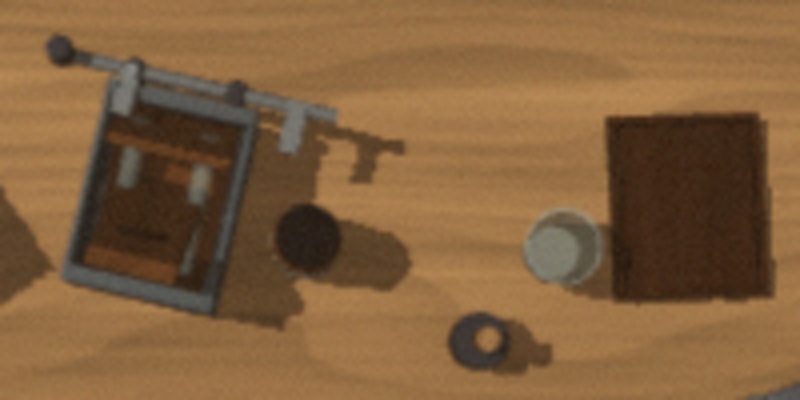

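```bash
python3 - <<'E'
from h import *
d=load('top0')
c=np.array([(110,80),(255,115),(213,310),(63,275)])/4+[240,225]-.4
w=pts(d,c[:,0],c[:,1],.102); print(w, w.mean(0)); 
for i in range(4): print(np.linalg.norm(w[i]-w[i-1]))
c=np.array([(607,117),(758,113),(772,297),(615,300)])/4+[240,225]-.4
w=pts(d,c[:,0],c[:,1],.018); print(w,w.mean(0))
for i in range(4): print(np.linalg.norm(w[i]-w[i-1]))
s=state(); p=s['ee_pos'];print(p)
move_l([p[0],p[1],.38],.3)
move_to([.44,.16,.42],s['ee_rot'])
snap('wrist','w1'); print(state()['time'],state()['ee_pos'], np.linalg.inv(load('w1')['view']).round(3))
E
```

```text
[[0.55067457 0.24234539 0.102     ]
 [0.52808741 0.14364975 0.102     ]
 [0.39644576 0.16964715 0.102     ]
 [0.418361   0.2705172  0.102     ]] [0.47339218 0.20653987 0.102     ]
0.13527945488572857
0.10124727560181566
0.1341841622959383
0.10322327009922579
[[ 0.54071944 -0.10707707  0.018     ]
 [ 0.54502657 -0.21584169  0.018     ]
 [ 0.4135111  -0.22357891  0.018     ]
 [ 0.41015769 -0.11181251  0.018     ]] [ 0.4773537  -0.16457754  0.018     ]
0.13064760253392144
0.1088498690548722
0.13174286607014243
0.1118167025444191
[0.22121833 0.55744506 0.20602716]
2.5417 [0.43990815 0.16080451 0.41963626] [[ 0.368 -0.893 -0.258  0.369]
 [ 0.93   0.353  0.105  0.188]
 [-0.002 -0.279  0.96   0.598]
 [ 0.     0.     0.     1.   ]]
```

View pics/w1.png

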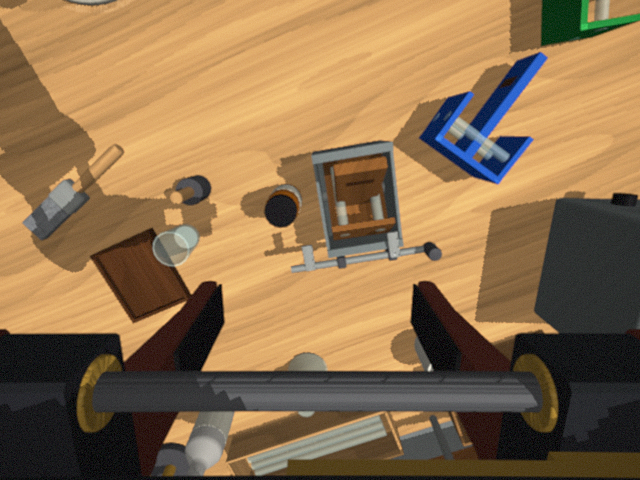

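The wrist view shows the box at about (358,200), the knob at (432,251) and the frame at (140,275). I'll enlarge these.

```bash
python3 - <<'E'
from h import *
a=cv2.imread('pics/w1.png'); f=lambda x,y,w,h:cv2.resize(a[y:y+h,x:x+w],None,fx=3,fy=3,interpolation=cv2.INTER_CUBIC)
A=f(288,130,160,150); B=f(85,220,106,150); cv2.imwrite('pics/c3.png',np.hstack([A,B]))
E
```

```text
(no output)
```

View pics/c3.png

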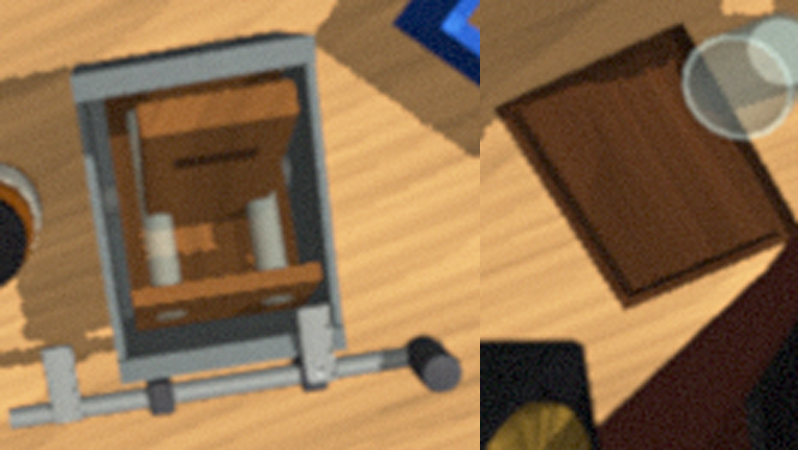

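```bash
cat >> h.py <<'E'
def fit(w,m):
    "2D rigid fit model->world; returns centre,yaw,resid"
    w=w[:,:2]; m=np.array(m,float)
    mc,wc=m.mean(0),w.mean(0); H=(m-mc).T@(w-wc); th=np.arctan2(H[0,1]-H[1,0],H[0,0]+H[1,1])
    Q=np.array([[np.cos(th),-np.sin(th)],[np.sin(th),np.cos(th)]]); t=wc-Q@mc
    return t,th,((m@Q.T+t)-w)*1000
E
python3 - <<'E'
from h import *
np.set_printoptions(suppress=True,precision=4)
d=load('w1')
P=lambda c,z,x0=288,y0=130:pts(d,(np.array(c)[:,0]+.5)/3-.5+x0,(np.array(c)[:,1]+.5)/3-.5+y0,z)
w=P([(73,72),(313,36),(343,345),(122,378)],.102)
t,th,r=fit(w,[(-.07,-.052),(-.07,.052),(.07,.052),(.07,-.052)]); print('box',t,np.degrees(th),r)
Q=np.array([[np.cos(th),-np.sin(th)],[np.sin(th),np.cos(th)]])
print('knob box xy',(P([(440,372)],.132)[0,:2]-t)@Q, 'depth', pts(d,288+440/3,130+372/3))
# rod fingers
print('handle top corners box', np.c_[((P([(137,103),(296,80)],.165)[:,:2]-t)@Q),((P([(140,138),(298,118)],.171)[:,:2]-t)@Q)], 'exp x -59.7(z165) -47(z171)')
w=P([(17,106),(202,25),(315,238),(145,307)],.018,85,220)
t2,th2,r2=fit(w,[(-.066,.054),(-.066,-.054)][::-1]+[(.066,.054),(.066,-.054)]) if 0 else (None,)*3
print('frame w',w,[np.linalg.norm(w[i]-w[i-1]) for i in range(4)])
# depth-based clouds in box frame
for s in ('w1','top0','scene0'):
    D=load(s); C=cloud(D).reshape(-1,3); b=np.c_[(C[:,:2]-t)@Q,C[:,2]]
    m=(b[:,2]>.098)&(b[:,2]<.104)&(abs(b[:,0])<.085)&(abs(b[:,1])<.07); q=b[m]
    k=(b[:,2]>.126)&(b[:,2]<.136)&(abs(b[:,0]-.078)<.02)&(abs(b[:,1]-.086)<.02)
    e=[(np.percentile(q[(abs(q[:,1])<.04)&(q[:,0]<-.05),0],[2,98]))]
    ey=np.percentile(q[(abs(q[:,0])<.04),1],[2,98])
    h=(b[:,2]>.145)&(b[:,2]<.18)&(b[:,0]<0)&(abs(b[:,1])<.05)&(b[:,0]>-.1)
    hb=b[h]; 
    print(s,'rim -x',e,'y',ey,'knob top',b[k].mean(0),k.sum(),'handle',hb.mean(0),hb.min(0),hb.max(0),h.sum())
    f=(C[:,2]>.013)&(C[:,2]<.022)&(abs(C[:,0]-.477)<.09)&(abs(C[:,1]+.164)<.08)&True
    F=C[f]; print(' frame rim pts',f.sum(),F.mean(0))
    n=(abs(C[:,0]-.477)<.055)&(abs(C[:,1]+.164)<.04); print(' floor z',np.nanmedian(C[n,2]))
    n=(abs(C[:,0]-.52)<.01)&(abs(C[:,1]-.04)<.01); print(' table z',np.nanmedian(C[n,2]))
E
```

```text
box [0.4702 0.2065] -12.71387285418579 [[-0.5805 -0.614 ]
 [-1.2316  1.3472]
 [ 1.2714  0.7644]
 [ 0.5408 -1.4976]]
knob box xy [0.0775 0.0855] depth [[0.5646 0.2728 0.1335]]
handle top corners box [[-0.0579 -0.0279 -0.0455 -0.0288]
 [-0.057   0.0317 -0.0438  0.03  ]] exp x -59.7(z165) -47(z171)
frame w [[ 0.4118 -0.2207  0.018 ]
 [ 0.4083 -0.1078  0.018 ]
 [ 0.5391 -0.1082  0.018 ]
 [ 0.5418 -0.2162  0.018 ]] [np.float64(0.13011625851058792), np.float64(0.11297403922934668), np.float64(0.13076759199914098), np.float64(0.10807823615582239)]
w1 rim -x [array([-0.0683, -0.0576])] y [-0.0514  0.052 ] knob top [0.0776 0.0857 0.1322] 158 handle [-0.0465  0.0009  0.1649] [-0.0575 -0.0288  0.1452] [-0.0322  0.031   0.1726] 1033
 frame rim pts 1189 [ 0.475  -0.1689  0.018 ]
 floor z 0.008886097109806923
 table z 0.0008818493365060354
top0 rim -x [array([-0.0674, -0.0571])] y [-0.049   0.0543] knob top [0.0791 0.0888 0.1312] 34 handle [-0.0446  0.0032  0.1634] [-0.0564 -0.0266  0.1453] [-0.0308  0.0333  0.1773] 216
 frame rim pts 395 [ 0.4763 -0.1649  0.0168]
 floor z 0.007789071454250562
 table z 0.00036066665162781675
scene0 rim -x [array([-0.0692, -0.0568])] y [-0.0503  0.0533] knob top [0.0795 0.0876 0.1316] 53 handle [-0.0423  0.003   0.16  ] [-0.0616 -0.0283  0.1451] [-0.0296  0.0329  0.1742] 400
 frame rim pts 537 [ 0.4796 -0.1638  0.017 ]
 floor z 0.008693961966733443
 table z 0.0012143505737907123
```

Box, knob and handle all agree with the given sizes to 1–2 mm. Next is the rod.

```bash
cat >> h.py <<'E'
BT=np.array([.4708,.2073]); BYAW=np.radians(-12.7)
def rz(a): return R.from_euler('z',a).as_matrix()
def b2w(p): 
    p=np.asarray(p,float); q=rz(BYAW)@p; q[:2]+=BT; return q
def w2b(C): return (np.asarray(C)-[*BT,0])@rz(BYAW)
def tool(yaw,tilt=0,sgn=1):
    "tool along -z of a carrier with yaw and pitch(tilt: rot about y), jaws along its x"
    A=R.from_euler('ZY',[yaw,tilt]).as_matrix(); y=sgn*A[:,0]; z=-A[:,2]
    return np.c_[np.cross(y,z),y,z]
def tcp(g,Rm): return np.asarray(g)+.011*Rm[:,2]
E
cat > a.py <<'E'
from h import *
np.set_printoptions(suppress=True,precision=4)
K=[.078,.0865,.118]
for s in(1,-1):
    for nm,g,Rm in(('knob',b2w(K),tool(BYAW,0,s)),('grasp',b2w([-.045,.001,.153]),tool(BYAW,np.radians(-25),s)),('lift',b2w([0,0,.33]),tool(BYAW,0,s)),('place',[.4765,-.164,.148],tool(np.radians(1.8),0,s))):
        print(s,nm,inverse_kinematics(tcp(g,Rm),quat(Rm)))
E
python3 a.py
```

```text
1 knob [ 0.3976  0.1717  1.3199 -0.      1.65    0.6193]
1 grasp [ 0.6385 -0.5395  1.944  -0.3286  1.4487  0.8528]
1 lift [ 0.3486 -0.0855  1.2066 -0.      2.0205  0.5703]
1 place [-0.399  -0.1716  1.6101 -0.      1.7031 -0.4304]
-1 knob [ 0.3976  0.1717  1.3199 -0.      1.65   -2.5223]
-1 grasp [ 0.6385 -0.5395  1.944  -0.3286  1.4487 -2.2888]
-1 lift [ 0.3486 -0.0855  1.2066 -0.      2.0205 -2.5713]
-1 place None
```

```bash
cat > b.py <<'E'
from h import *
np.set_printoptions(suppress=True,precision=4)
Rm=tool(BYAW); q=quat(Rm); G=lambda y,z:tcp(b2w([.078,y,z]),Rm)
move_to(G(.0865,.24),q); move_l(G(.0865,.118),.15)
print(state()['ft_force']); close(); s=state(); print('gap',s['finger_gap'],s['ft_force'])
move_l(G(.1065,.118),.05); s=state(); print(s['ft_force']); hold(.2)
gripper_open(); hold(.3); move_l(G(.1065,.26),.25)
d=snap('wrist','w2'); b=w2b(cloud(d).reshape(-1,3))
for d in(d,snap('top','t2')):
    b=w2b(cloud(d).reshape(-1,3)); k=(b[:,2]>.126)&(b[:,2]<.136)&(abs(b[:,0]-.078)<.015)&(abs(b[:,1]-.1)<.03); print('knob',k.sum(),b[k].mean(0) if k.any() else '')
print(state()['time'])
E
python3 b.py
```

```text
[-0.0845 -0.3113  0.0469]
gap 0.016708647223827387 [-2.0107  0.7745  0.9125]
[-3.9654  0.469   1.1451]
knob 393 [0.0785 0.1063 0.1324]
knob 34 [0.0791 0.1081 0.1319]
9.0167
```

View pics/w2.png

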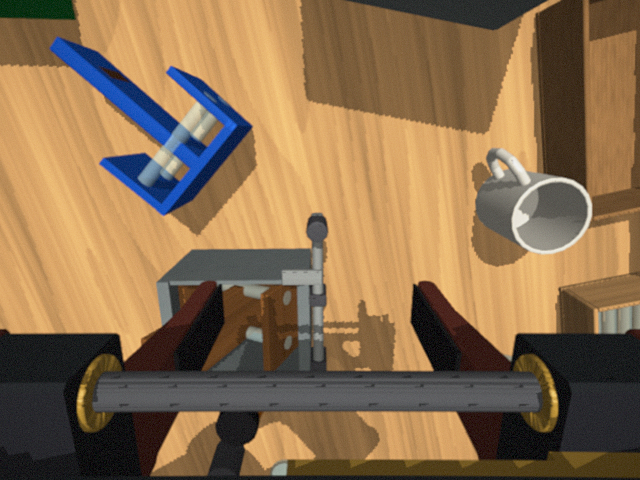

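The rod reads about 20 mm (knob y .106–.108), so it is at the middle click and released. Next I'll grasp the carrier and turn it.

```bash
cat > c.py <<'E'
from h import *
np.set_printoptions(suppress=True,precision=3)
y0=.0005; cy=np.radians(-1.3)
def pose(th,m,yaw=0,dx=0,dz=0):
    c,s=np.cos(th),np.sin(th); Bx=.035*s+dx; Bz=.011+(.008+m+s*Bx)/c+dz
    g=b2w([Bx-.14*s,y0,Bz+.14*c]); Rm=tool(BYAW+yaw,-th); return tcp(g,Rm),Rm
t0=np.radians(25); Rm=tool(BYAW+cy,-t0); g=b2w([-.045,y0,.153]); n=-Rm[:,2]
move_to(tcp(g+.09*n,Rm),quat(Rm)); move_l(tcp(g,Rm),.12); f0=state()['ft_force']; print('F',f0)
close(); hold(.2); s=state(); print('gap',s['finger_gap'],s['ft_force'])
assert .010<s['finger_gap']<.018
f0=s['ft_force']
for i,k in enumerate(np.linspace(0,1,11)[1:]):
    p,Q=pose(t0*(1-k),.002*min(1,3*k),cy*(1-k)); move_l(p,.06,quat(Q)); s=state(); print(round(25*(1-k),1),s['ft_force'],s['moment'],s['finger_gap'])
    if np.linalg.norm(s['ft_force'])>25: print('STOP'); break
snap('wrist','w3'); snap('scene','s3'); snap('top','t3'); print(s['time'])
E
python3 c.py
python3 - <<'E'
import cv2,numpy as np
b=cv2.imread('pics/s3.png')[150:290,270:430]; t=cv2.imread('pics/t3.png')[215:320,230:350]
cv2.imwrite('pics/c4.png',np.hstack([cv2.resize(b,(400,350)),cv2.resize(t,(400,350))]))
E
```

```text
F [-0.142  0.167  0.354]
gap 0.013517308680558752 [ 0.056 -0.122  0.349]
22.5 [ 0.78  -0.132 -3.518] [ 0.027  0.683 -0.043] 0.01389931966765556
20.0 [-0.886 -0.282 -4.027] [ 0.012  0.625 -0.025] 0.013977748802754287
17.5 [ 0.632  0.476 -3.435] [0.039 0.511 0.012] 0.013943444214639132
15.0 [-0.025 -0.503 -3.572] [0.067 0.445 0.024] 0.0134426537856133
12.5 [-0.44  0.37 -3.17] [ 0.023  0.368 -0.014] 0.013454384786435887
10.0 [-0.092  0.657 -3.46 ] [-0.013  0.354  0.007] 0.013944779812768157
7.5 [-1.013  0.487 -3.932] [-0.022  0.25  -0.019] 0.01364875363807044
5.0 [-0.396  0.608 -4.661] [-0.041  0.189  0.029] 0.013870402604833743
2.5 [ 0.082 -0.178 -2.404] [-0.048  0.145  0.024] 0.013797191013620903
0.0 [-0.409 -0.891 -2.859] [-0.072  0.078  0.052] 0.013901738989110096
14.6667
```

View pics/c4.png

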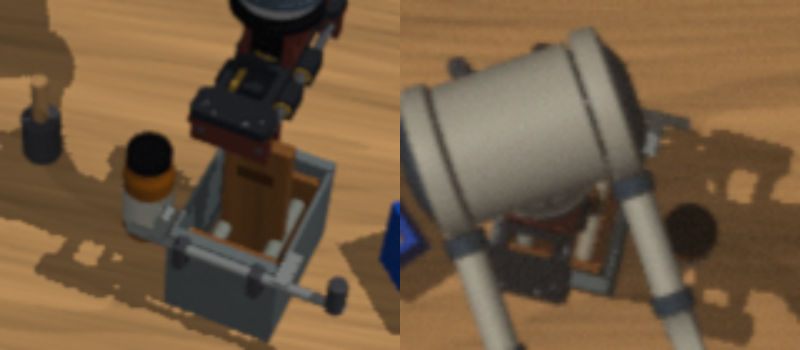

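Carrier level and hanging free at about 3.5 N, with no contact forces. I'll check the end-plate tops, then lift.

```bash
cat > d.py <<'E'
from h import *
np.set_printoptions(suppress=True,precision=4)
for s in('w3','s3'):
    b=w2b(cloud(load(s)).reshape(-1,3))
    for lo,hi in((-.06,-.04),(.04,.06)):
        m=(b[:,0]>lo)&(b[:,0]<hi)&(abs(b[:,1])<.04)&(b[:,2]>.08)&(b[:,2]<.1); q=b[m]
        print(s,lo,m.sum(), np.median(q,0) if m.any() else '', np.percentile(q[:,0],[3,97]) if m.any() else '',np.percentile(q[:,1],[3,97]) if m.any() else '')
p=state()['ee_pos']
for dz,v in((.01,.04),(.02,.04),(.04,.05),(.08,.08),(.16,.15)):
    move_l([p[0],p[1],p[2]+dz],v); s=state(); print(dz,s['ft_force'],s['moment'],s['finger_gap'])
    if np.linalg.norm(s['ft_force'])>20: print('STOP'); break
for n in('wrist','scene'): snap(n,n[0]+'4')
print(s['time'],s['ee_pos'])
E
python3 d.py
```

```text
w3 -0.06 1959 [-0.0488  0.003   0.0916] [-0.0583 -0.045 ] [-0.0372  0.0379]
w3 0.04 1757 [0.0498 0.0035 0.0913] [0.0467 0.0545] [-0.0372  0.0379]
s3 -0.06 54 [-0.048   0.0297  0.0903] [-0.0586 -0.0443] [0.0197 0.039 ]
s3 0.04 70 [0.0484 0.0007 0.0918] [0.0439 0.059 ] [-0.0355  0.0361]
0.01 [-0.0453  1.2645 -3.4616] [-0.0846  0.0809  0.0068] 0.013731436394157274
0.02 [ 0.1267 -0.7813 -3.4535] [-0.0021  0.059   0.0099] 0.013698440185733097
0.04 [ 0.3443 -0.4911 -3.2349] [-0.0656  0.0845 -0.0169] 0.013806721794477478
0.08 [ 0.0931 -0.2231 -4.5582] [-0.0801  0.097  -0.0395] 0.014022125453058974
0.16 [ 0.5677  0.7441 -4.3883] [-0.0628  0.0615  0.0094] 0.013626265187398344
17.5 [0.4705 0.2079 0.3089]
```

```bash
cat > e.py <<'E'
from h import *
np.set_printoptions(suppress=True,precision=4)
d=load('top0'); c=np.array([(607,117),(758,113),(772,297),(615,300)])/4+[240,225]-.4
m=[(.066,.054),(.066,-.054),(-.066,-.054),(-.066,.054)]
t1,y1,r1=fit(pts(d,c[:,0],c[:,1],.018),m); print(t1,np.degrees(y1),r1)
d=load('w1'); c=np.array([(17,106),(202,25),(145,307)]); P=pts(d,c[:,0]/3-.33+85,c[:,1]/3-.33+220,.018)
t2,y2,r2=fit(P,[(-.066,-.054),(-.066,.054),(.066,-.054)]); print(t2,np.degrees(y2),r2)
F=(t1+t2)/2; fy=(y1+y2)/2; print('frame',F,np.degrees(fy))
Rm=tool(fy); np.save('frame.npy',[*F,fy])
p=state()['ee_pos']
G=lambda h:tcp([F[0],F[1],.008+h+.140],Rm)
move_to(G(.17),quat(Rm)); move_l(G(.035),.15); hold(.2)
for n in('wrist','scene'): snap(n,n[0]+'5')
s=state(); print(s['time'],s['ft_force'],s['ee_pos'])
a=cv2.imread('pics/w5.png'); b=cv2.imread('pics/s5.png')[150:290,140:300]
cv2.imwrite('pics/c5.png',np.hstack([cv2.resize(a,(400,300)),cv2.resize(b,(343,300))]))
b=cv2.imread('pics/s5.png')[165:275,170:280]; cv2.imwrite('pics/c6.png',cv2.resize(b,(600,600),interpolation=cv2.INTER_CUBIC))
E
python3 e.py
```

```text
[ 0.4774 -0.1646] 2.4250290715068132 [[ 0.2903 -0.7562]
 [ 0.5529  0.1051]
 [ 0.1866  2.2571]
 [-1.0297 -1.606 ]]
[ 0.4756 -0.1632] 1.0526210764328503 [[-1.1277  2.3532]
 [ 0.3154 -2.5873]
 [ 0.8124  0.2341]]
frame [ 0.4765 -0.1639] 1.7388250739698319
20.3417 [ 0.7299  0.1772 -3.7287] [ 0.4767 -0.164   0.1726]
```

View pics/c5.png

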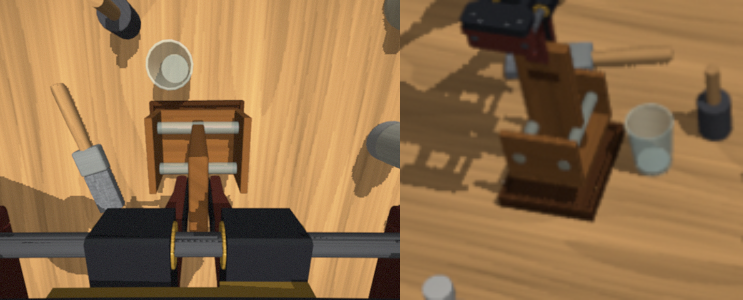

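View pics/c6.png

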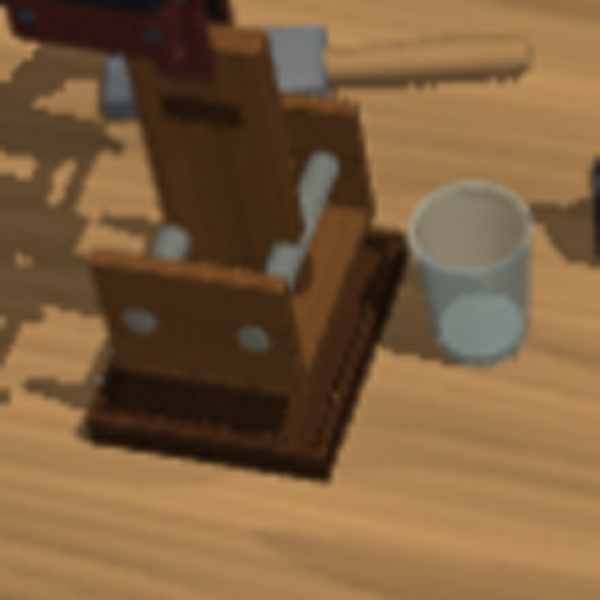

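The carrier hangs over the frame. I'll measure its alignment from the wrist camera's own depth cloud.

```bash
python3 - <<'E'
from h import *
np.set_printoptions(suppress=True,precision=4)
F=np.load('frame.npy')
for s in('w5','s5'):
    d=load(s); C=cloud(d).reshape(-1,3); b=(C-[F[0],F[1],0])@rz(F[2])
    m=(b[:,2]>.103)&(b[:,2]<.119)&(abs(b[:,0])<.07)&(abs(b[:,1])<.06); q=b[m]
    for sg in(-1,1):
        e=q[(q[:,0]*sg>.04)]; print(s,'plate',sg,len(e),np.percentile(e[:,0],[2,98]),np.percentile(e[:,1],[2,98]),np.median(e[:,2]))
    r=b[(b[:,2]>.015)&(b[:,2]<.021)&(abs(b[:,0])<.085)&(abs(b[:,1])<.07)]
    print(' rim',len(r),np.percentile(r[:,0],[1,50,99]),np.percentile(r[:,1],[1,50,99]))
    for lo in(-.04,0,.03): 
        y=r[(r[:,0]>lo)&(r[:,0]<lo+.02)]; print('  y-edge at x',lo,len(y),np.percentile(y[:,1],[2,98]) if len(y) else '')
    for lo in(-.05,-.03,-.01,.01,.03): 
        y=r[(r[:,1]>lo)&(r[:,1]<lo+.02)]; print('  x-edge at y',lo,len(y),np.percentile(y[:,0],[2,98]) if len(y) else '')
a=cv2.imread('pics/w5.png')[145:325,210:430]; cv2.imwrite('pics/c7.png',cv2.resize(a,None,fx=3.3,fy=3.3,interpolation=cv2.INTER_CUBIC))
E
```

```text
w5 plate -1 1937 [-0.0532 -0.0449] [-0.0399  0.0413] 0.11485194689103637
w5 plate 1 1871 [0.0468 0.0547] [-0.0393  0.0416] 0.11465359937689348
 rim 1280 [-0.0668 -0.0019  0.0643] [-0.0562  0.0473  0.0513]
  y-edge at x -0.04 181 [0.0446 0.0506]
  y-edge at x 0 161 [0.0455 0.0507]
  y-edge at x 0.03 178 [-0.0564  0.0512]
  x-edge at y -0.05 0 
  x-edge at y -0.03 0 
  x-edge at y -0.01 0 
  x-edge at y 0.01 0 
  x-edge at y 0.03 1108 [-0.0664  0.0636]
s5 plate -1 72 [-0.0539 -0.0436] [0.0109 0.0433] 0.11216327776314794
s5 plate 1 214 [0.0463 0.0571] [-0.0381  0.0427] 0.11190796490100319
 rim 238 [-0.0655  0.0586  0.0685] [-0.0548  0.0367  0.0533]
  y-edge at x -0.04 19 [0.0413 0.0526]
  y-edge at x 0 16 [0.0471 0.0534]
  y-edge at x 0.03 28 [-0.0559  0.0531]
  x-edge at y -0.05 25 [0.0402 0.0684]
  x-edge at y -0.03 21 [0.0596 0.0687]
  x-edge at y -0.01 25 [0.0594 0.0688]
  x-edge at y 0.01 22 [0.0602 0.0672]
  x-edge at y 0.03 79 [-0.0653  0.0667]
```

View pics/c7.png

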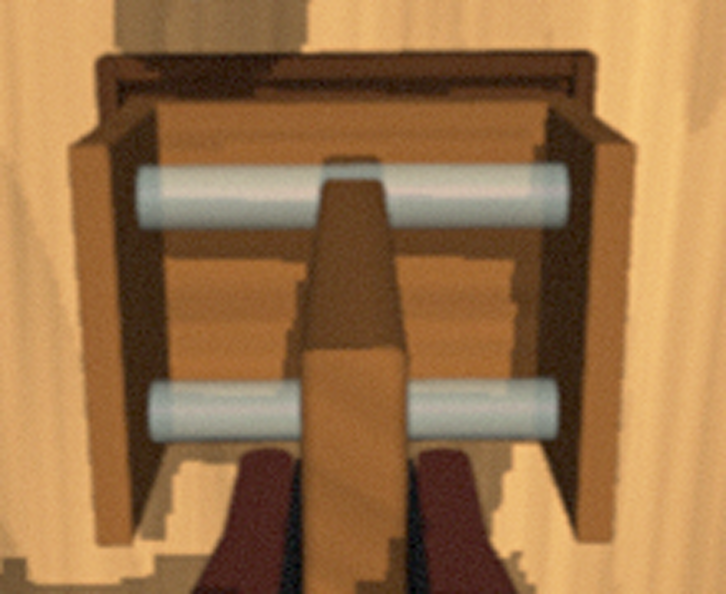

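Combining both cameras, the carrier sits about +1.3 mm x and +2.5 mm y off the frame's centre, so I'll correct that and lower it gently.

```bash
cat > f.py <<'E'
from h import *
np.set_printoptions(suppress=True,precision=4)
F=np.load('frame.npy'); Rm=tool(F[2]); o=rz(F[2])@np.array([-.0013,-.0025,0])
G=lambda h:tcp([F[0]+o[0],F[1]+o[1],.008+h+.140],Rm)
fz=lambda:np.mean([(hold(.03),state()['ft_force'][2])[1] for _ in range(4)])
move_l(G(.035),.03); f0=fz(); print('f0',f0)
move_l(G(.012),.06); print(state()['ft_force']); move_l(G(.004),.03); f=fz(); print(f,state()['ft_force'])
h=.004
while f<f0+2.0 and h>-.004:
    h-=.0007; move_l(G(h),.01); f=fz(); print(round(h,4),f)
gripper_open(); hold(.3); s=state(); print(s['ft_force'])
move_l(G(h+.12),.15); 
for n in('wrist','scene'): snap(n,n[0]+'6')
print(state()['time'])
C=cloud(load('w6')).reshape(-1,3); b=(C-[F[0],F[1],0])@rz(F[2])
q=b[(b[:,2]>.07)&(b[:,2]<.085)&(abs(b[:,0])<.07)&(abs(b[:,1])<.06)]
for sg in(-1,1): 
    e=q[q[:,0]*sg>.04]; print(len(e),np.percentile(e[:,0],[2,98]),np.percentile(e[:,1],[2,98]),np.median(e[:,2]))
a=cv2.imread('pics/s6.png')[165:285,170:330]; cv2.imwrite('pics/c8.png',cv2.resize(a,(640,480),interpolation=cv2.INTER_CUBIC))
E
python3 f.py
```

```text
f0 -3.8817309006275584
[-0.0355 -0.7364 -3.5652]
-3.833081906002576 [-0.6935 -0.3623 -4.1136]
0.0033 -3.3843195769293617
0.0026 -3.5351793758159866
0.0019 -3.750181271967045
0.0012 -3.4623667675905563
0.0005 -3.012761496972742
-0.0002 2.4194353332568093
[-1.1033  0.1487  0.0979]
26.6667
831 [-0.0548 -0.0466] [-0.0415  0.0392] 0.07883687942332762
809 [0.0451 0.0529] [-0.0415  0.0395] 0.07870535873518991
```

View pics/c8.png

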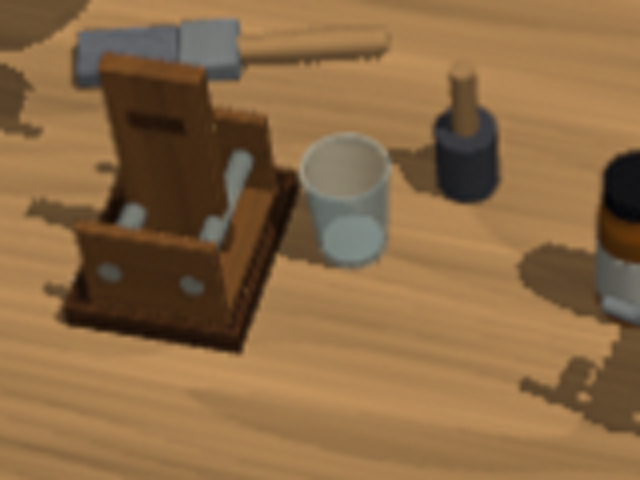

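Seated level: both plate tops are at 78.8 mm against 78 expected. Last I'll check the rod and the bystanders, then hand in.

```bash
python3 - <<'E'
from h import *
np.set_printoptions(suppress=True,precision=4)
d0,d=load('scene0'),load('s6'); b=w2b(cloud(d).reshape(-1,3))
k=(b[:,2]>.126)&(b[:,2]<.136)&(abs(b[:,0]-.078)<.015)&(abs(b[:,1]-.1)<.03); print('knob',k.sum(),b[k].mean(0))
def g(x): return cv2.GaussianBlur(x['frame'],(5,5),0).astype(int)
df=abs(g(d0)-g(d)).max(-1)
for n,(x,y,w,h) in dict(jar=(317,200,24,30),beaker=(244,198,24,34),former=(277,180,20,36),bottle=(145,278,45,65),flask=(235,308,40,48),mug=(340,340,62,50),brush=(186,168,30,20),blue=(422,218,75,70)).items():
    print(n,(df[y:y+h,x:x+w]>40).mean().round(3))
if k.sum()>15 and abs(b[k][:,1].mean()-.107)<.004: job_done(); print('done',state()['time'])
E
```

```text
knob 57 [0.0799 0.1059 0.1316]
jar 0.004
beaker 0.0
former 0.0
bottle 0.0
flask 0.0
mug 0.0
brush 0.178
blue 0.0
the job is handed in; nothing more can be done
the job is handed in; nothing more can be done
```

The carrier is standing level inside the low wooden frame, the rod is at its middle click and released, and the job is handed in at about 27 s of the 56 s allowed.

- **Rod:** I moved the knob 20 mm first and let go. After the placing it read y = 105.9 mm against 106 mm expected, so it stayed at the middle click.
- **Carrier:** I gripped it by the handle and turned it from 25° to level just above the bar. I saw no contact forces during the turn or the lift. It went down in sub-millimetre steps and was released after contact at about 6 N.
- **Final position:** Both end-plate tops measured 78.7–78.8 mm (78 mm expected), so it stands flat and square. It sits inside the frame walls with about 6 mm of room nominally at each side.
- **Disagreements:** The wrist and scene cameras differed by 1.5–2.4 mm on the frame's position, so I used the mean.
- **Other things on the bench:** A before/after picture comparison showed no change for the beaker, former, bottle, flask, mug and blue look-alike, and almost none for the jar. The brush area showed an 18 % change. I put this down to the carrier's handle and shadows now falling in front of it in that view. The brush looks in place in the last picture, and nothing came near it, but I did not measure it separately.

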